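Centre-punch a marked panel on the bench press

TASK

Centre-punch the aluminium panel that lies on the small grey hand press: push it back so that its long edge sits square against the press's rear fence, slide it along the fence until the red ring is exactly under the punch tip, and only then pull the lever right down so that the punch presses on the panel inside the ring. Let the lever spring back up, leave the panel in that place, and do not disturb the other things on the worktop.

Things in the scene. Friction and masses are not known exactly. Their poses are not given: they have to be found in the camera images.
- press: Small grey hand-lever press, fixed to the worktop. Origin on the worktop, straight below the punch; press -x is its front, +y its left. Steel table, top at z 32 mm, x -60 to 40 mm, y -52 to +90 mm, on a grey base of the same length (x -58 to 100 mm). Over it a head: x -17 to 94, y -28 to 28, z 116 to 172 mm; the ram sticks out of its top to z 184 mm.
- punch_tip (a point): Point of the steel centre punch that hangs below the head at press x = 0, y = 0; at rest 58 mm above the worktop, 20 mm above the panel's top. It moves straight down 20 mm per radian of the lever and is sprung (2 N/mm) in the ram.
- lever (a joint): Hand lever at the right side of the press, rad: 0 = up (rest, leaning 62 degrees up towards the front), 1.2 = fully down at its stop (7 degrees below level). The punch meets the panel at about 1.0. A spring brings it back when released; pushing it fully down takes about 10 N at the knob.
- lever_knob (a point): Centre of the black ball knob (26 mm diameter) at the end of the lever, 115 mm from the lever's axis, which is parallel to press y through press x = 30 mm, z = 145 mm; the knob moves in the plane press y = -39 mm, frontward and down, from x -24, z 247 mm to x -84, z 132 mm.
- panel: Loose aluminium panel, 110 mm (x) by 200 mm (y) by 6 mm, about 0.35 kg, on the press table a few mm in front of the fence and too far left; origin at the centre of its underside. Its +x long edge belongs against the fence. Front edge and both ends stay out past the table (front by 10 mm, ends by 30 mm when in place), so fingers can push there at panel height clear of the table.
- panel_mark (a point): Centre of the red ring (10 mm inside, 13 mm outside, red dot in the middle) on the panel's top face, at panel x = +15 mm, y = -20 mm; with the panel against the fence the ring lies on the line that passes under the punch.
- marker: Black and white marker pen, 132 mm long, 13 mm thick, on the worktop; a bystander.
- parts_dish: Low metal dish, 67 mm wide, 16 mm high; a bystander.
- side_cutter: Red-handled side cutters, 125 mm long; a bystander.
- tape_roll: Orange roll of tape, 66 mm wide, 13 mm high; a bystander.
- cell_0: Green battery cell standing upright, 14 mm wide, 51 mm high; a bystander.
- cell_1: Tan battery cell standing upright, 14 mm wide, 51 mm high; a bystander.
- fence_mid (a point): Middle of the foot of the fence's front face, on the table top. The dark fence runs parallel to press y along the rear of the table, its face at press x = +40 mm, 11 mm high, y -52 to +90 mm.

How it is judged:
By the outcome, as a careful person would: the job done as asked, in the order asked, and still so for the second after the job is handed in, with the robot touching nothing.
It also fails if it takes over 64 s, if anything falls off the work surface, if the arm or the gripper's body presses on something with over 40 N, if the wrist force passes 120 N, or if a joint passes its speed limit or range.

ROBOT

A 6-joint arm with a two-finger parallel gripper is mounted at the origin on a cart in front of the work surface, level with it; the furniture and walls round the work are solid. World frame = base frame: x ahead of the robot, y to its left, z up, the work surface at z = 0. Lengths are in m, angles in rad, forces in N, time in s.
With the tool pointing down it reaches from about 0.225 to 0.875 m from the base axis. Payload 3.4 kg.
Tool frame: the origin (TCP) lies at the very end of the fingers, on their centre line; the grasp point (between the pads) lies 19 mm behind it (manip.grasp_offset is the distance from the TCP to the grasp point, in m); x points along the fingers, y is the direction in which the jaws open and shut, and the axes are right-handed (so a half turn about x gives the same grasp; the last joint's range is limited). The gripper opens to 85 mm and grips with 20 to 120 N. Pads are 22 mm wide; open, the fingers measure 114 mm over their backs; the gripper's body (76 mm by 85 mm) begins 54 mm behind the grasp point. The pads swing forward as they close: fully open they stand 13 mm farther back than shut.
Start: joints at [1.082, 0.276, 1.505, -0, 1.361, -0.121], TCP at [0.207, 0.537, 0.231] pointing down, gripper open.
Joint ranges: [-2.89, 2.89], [-0.75, 2.08], [0.22, 2.7], [-1.18, 4.32], [0.11, 2.71], [-2.7, 2.7]. Speed limits (rad/s): [2.57, 2.57, 3.14, 3.14, 3.14, 3.14].

INTERFACE

Orientations are given as a unit quaternion [w, x, y, z].
In Python, from rig import manip gives the robot as it stands.
- The arm moves only by the tool step_arm, never from a script. Its argument "increments" is a list of rows, each an object with "grip": the opening, from 0 (shut) to 1 (fully open); "delta_pos": the shift along the world's x, y, z in m, a list of three; "twist": the turn about the world's z in degrees. A call has 1 to 10 rows; each row shifts and turns the commanded pose from where the row before left it; what a row does not reach is not made up. A row lasts 1/12 s, in which the tool goes at most 41.7 mm and 7.16 degrees, less where a joint would pass 70% of its speed; a pose out of reach is approached as far as the arm can. A call with a gripper value outside its range is refused whole. The fingers move at their own pace and stop on an object; "force" is the grip in N (left out, the last holds). Time passes only in rows, so rows that do not move let the fingers close. It gives the time, the measured TCP pose, the force and the opening at its end, in the units of the state.
- manip.get_state(): the state, without advancing time (a new reading comes with each control period).
- manip.get_image(name): name is "scene" or "top" or "wrist"; returns a dict with "img" (420x560x3 uint8, red, green, blue), "fx", "fy", "cx", "cy" (pixels), "rvec" (rotation vector, rad) and "tvec" (3), from world to camera coordinates, as OpenCV has them; the wrist camera has in their place "mount" (4x4, takes a point from camera to tool coordinates, whose origin is the TCP and whose axes are the tool frame's). Camera axes: x right, y down, z forward; pixel columns grow to the right and rows downward; lengths in m; the calibration is good to about 2 mm. A picture is of the moment at which its call begins: read the wrist's pose just before it. There is no depth.
- manip.sign_off(): hands the job in, once; it reports no verdict.
The state is a dict: "clock": time; "qpos": joint angles; "qd": joint speeds; "effort": joint torques, N m; "position": TCP position; "ee_rot": TCP orientation; "contact_force": force on the tool from outside, world axes, zero at the start; "moment": the same for the moment, N m; "width": finger opening in m.
Only numpy, scipy, OpenCV 4.12 (cv2) and the standard library are available. Lean on these libraries where they do the work, as an engineer would, in place of code of your own. Each camera call takes 0.05 s, during which the arm holds its last target. There are 200 camera calls.

## Working session

There is one attempt and no reset: what is moved stays moved. The work goes in short steps, Python scripts to look and compute and a tool call to move; the robot and the scene stay as the last step left them, time stands still between calls to the robot, and variables do not carry over. Pictures are saved under pics/ and viewed, about 8 in all and at most 12, crops included, and the job is handed in when it is done.

Besides the shell and the picture viewer there is one more tool, called as name(argument=value, ...), one argument or row to a line, values as JSON. step_arm: Moves the arm, as the interface text tells. Its arguments: {"type":"object","properties":{"increments":{"type":"array"},"force":{"type":"number"}},"required":["increments"]}

```bash
mkdir -p pics; ls; cat > h.py <<'E'
import numpy as np, cv2
from rig import manip
def cam(n):
    d=manip.get_image(n); return d
def save(d,f,s=1,crop=None):
    im=d['img'][:,:,::-1]
    if crop: im=im[crop[1]:crop[3],crop[0]:crop[2]]
    cv2.imwrite('pics/'+f,cv2.resize(im,None,fx=s,fy=s,interpolation=cv2.INTER_CUBIC))
def K(d): return np.array([[d['fx'],0,d['cx']],[0,d['fy'],d['cy']],[0,0,1.]])
def ray(d,u,v):
    R,_=cv2.Rodrigues(np.array(d['rvec'],float)); t=np.array(d['tvec'],float).ravel()
    c=-R.T@t; r=R.T@np.array([(u-d['cx'])/d['fx'],(v-d['cy'])/d['fy'],1.]); return c,r
def onz(d,u,v,z):
    c,r=ray(d,u,v); return c+r*(z-c[2])/r[2]
def proj(d,P):
    p,_=cv2.projectPoints(np.array(P,float).reshape(-1,1,3),np.array(d['rvec'],float),np.array(d['tvec'],float),K(d),None); return p.reshape(-1,2)
E
python3 - <<'E'
from h import *
import pickle
for n in ('top','scene'):
    d=cam(n); pickle.dump(d,open(n+'0.pkl','wb')); save(d,n+'0.png',1.4); print(n,ray(d,280,210))
print(manip.get_state())
E
```

```text
pics
top (array([ 0.00348355, -0.19609345,  1.11437233]), array([ 0.45873842,  0.13154979, -0.87879363]))
scene (array([-0.03688104,  0.07214828,  1.19170439]), array([ 0.472654  , -0.10658825, -0.87484433]))
{'clock': 0.1, 'qpos': array([ 1.08203183e+00,  2.76556754e-01,  1.50602117e+00, -6.04594731e-06,
        1.36072422e+00, -1.21026942e-01]), 'qd': array([ 1.26138697e-03, -1.21626361e-03, -2.80264277e-03,  1.25265089e-04,
       -1.25311102e-03, -8.52392345e-05]), 'effort': array([ 5.47791697e-04, -4.17701554e+01, -2.46403724e+01, -4.33972109e-04,
        5.92457101e-03, -9.55575459e-07]), 'position': array([0.20650787, 0.53611818, 0.23050614]), 'ee_rot': array([ 0.69500797,  0.12870588,  0.69536685, -0.12986017]), 'contact_force': array([ 0.17902978, -0.05504519,  0.03488998]), 'moment': array([ 0.0112073 ,  0.01577425, -0.04168543]), 'width': 0.08550251229897993}
```

View pics/top0.png

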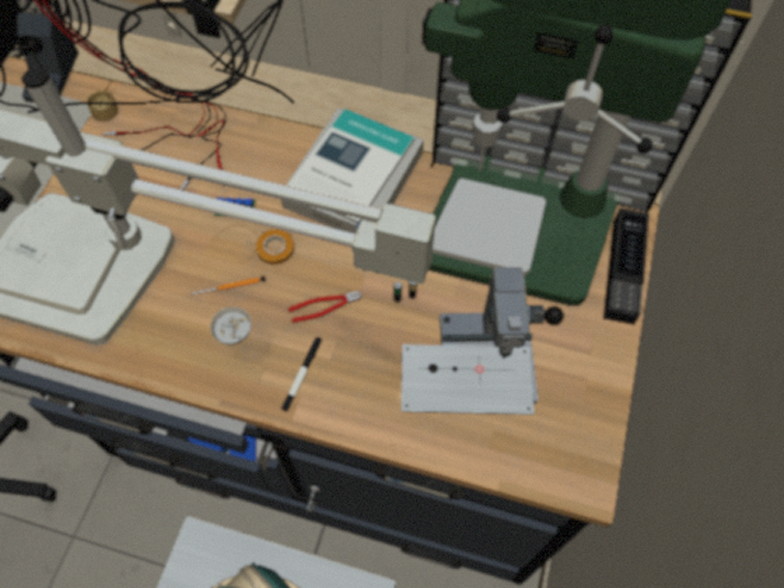

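View pics/scene0.png

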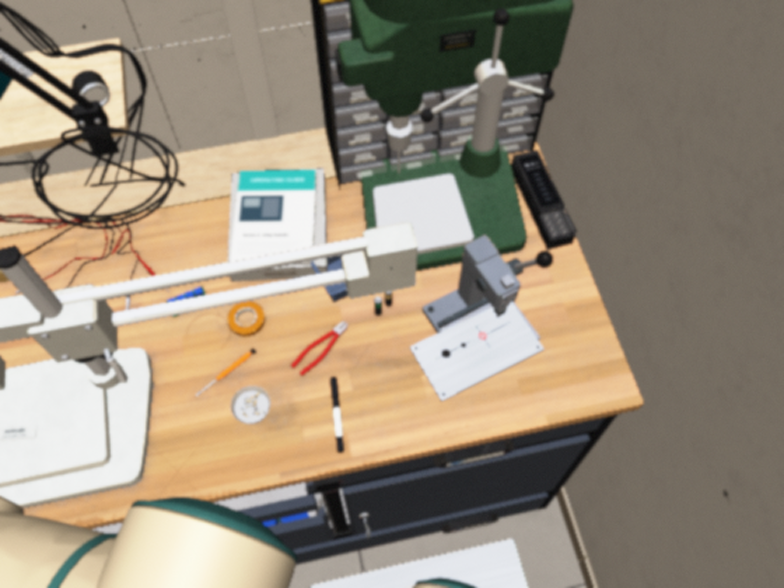

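Both views show the press at the right: ring at about (479,369) in top0.png and (483,336) in scene0.png, and the knob at (553,316) and (544,258). The panel is in front of the head. A lamp arm hangs over the left side, with its box at about (395,245) and (390,262). Next I'll triangulate these points.

```bash
cat > m.py <<'E'
from h import *
import pickle
T=pickle.load(open('top0.pkl','rb'));S=pickle.load(open('scene0.pkl','rb'))
def tri(a,b):
    A=[];B=[]
    (c1,r1),(c2,r2)=ray(T,*a),ray(S,*b)
    s=np.linalg.lstsq(np.c_[r1,-r2],c2-c1,rcond=None)[0]
    p,q=c1+s[0]*r1,c2+s[1]*r2; return (p+q)/2,np.linalg.norm(p-q)
n=lambda *x:tuple(np.array(x)/1.4)
def red(d,u,v,r=14):
    im=d['img'].astype(int); m=(im[:,:,0]-im[:,:,1]>30)&(im[:,:,0]-im[:,:,2]>20)
    w=np.zeros_like(m); w[int(v)-r:int(v)+r,int(u)-r:int(u)+r]=1; ys,xs=np.nonzero(m&w); return xs.mean(),ys.mean(),len(xs)
rt=red(T,*n(479,369),8);rs=red(S,*n(483,336),8);print(rt,rs,'ring',onz(T,*rt[:2],.038),onz(S,*rs[:2],.038),tri(rt[:2],rs[:2]))
def dark(d,u,v,r=12):
    g=d['img'].max(2);w=np.zeros(g.shape,bool);w[int(v)-r:int(v)+r,int(u)-r:int(u)+r]=1;m=((g<60)&w).astype(np.uint8)
    m=cv2.morphologyEx(m,cv2.MORPH_OPEN,np.ones((5,5)));ys,xs=np.nonzero(m);return xs.mean(),ys.mean(),len(xs)
kt=dark(T,*n(553,316));ks=dark(S,*n(544,258));print(kt,ks,'knob',tri(kt[:2],ks[:2]))
def panel(d,u,v):
    im=d['img'].astype(int);m=((im.min(2)>135)&(im.max(2)-im.min(2)<45)).astype(np.uint8)
    _,l,st,_=cv2.connectedComponentsWithStats(m);best=l[int(v)-8:int(v)+8,int(u)-25:int(u)+25];k=np.bincount(best[best>0]).argmax()
    cs,_=cv2.findContours((l==k).astype(np.uint8),cv2.RETR_EXTERNAL,cv2.CHAIN_APPROX_NONE);c=max(cs,key=cv2.contourArea)
    ap=cv2.approxPolyDP(c,4,True)[:,0];return ap
for d,p,nm in((T,n(470,385),'T'),(S,n(470,350),'S')):
    for q in panel(d,*p): print(nm,q,onz(d,*q,.038).round(4))
print('lampbox',tri(n(432,213),n(415,228)),tri(n(358,266),n(347,290)))
print('cells foot',[onz(T,*n(*p),0).round(3) for p in((398,300),(412,297))])
for nm,a,b in(('headtop front R',(529,320),(519,280)),('head top front L',(497,322),(492,290)),('ram',(514,322),(508,283))): print(nm,tri(n(*a),n(*b)))
E
python3 m.py
python3 - <<'E'
from h import *
import pickle
for n,c in(('top',(280,170,420,300)),('scene',(280,150,420,290))):
    d=pickle.load(open(n+'0.pkl','rb'));im=d['img'][c[1]:c[3],c[0]:c[2],::-1]
    cv2.imwrite('pics/_%s.png'%n,im)
a=cv2.imread('pics/_top.png');b=cv2.imread('pics/_scene.png')[:130]
cv2.imwrite('pics/crop.png',np.hstack([cv2.resize(x,(395,367),interpolation=cv2.INTER_CUBIC) for x in(a,b)]))
E
```

```text
(np.float64(341.9655172413793), np.float64(263.2413793103448), 29) (np.float64(344.4074074074074), np.float64(239.44444444444446), 27) ring [ 0.47694049 -0.20058702  0.038     ] [ 0.47392854 -0.20119663  0.038     ] (array([ 0.47408477, -0.20058764,  0.04106032]), np.float64(0.0027638358387636914))
(np.float64(394.76106194690266), np.float64(225.04424778761063), 113) (np.float64(388.1060606060606), np.float64(184.5909090909091), 66) knob (array([ 0.48334104, -0.27454773,  0.24809442]), np.float64(0.0015428810774213793))
T [378 245] [ 0.5416 -0.2671  0.038 ]
T [361 256] [ 0.5052 -0.2366  0.038 ]
T [351 246] [ 0.5226 -0.2104  0.038 ]
T [288 246] [ 0.4836 -0.0771  0.038 ]
T [287 292] [ 0.3805 -0.1041  0.038 ]
T [380 295] [ 0.429  -0.2936  0.038 ]
S [367 215] [ 0.5259 -0.2736  0.038 ]
S [356 226] [ 0.5026 -0.2386  0.038 ]
S [348 217] [ 0.5307 -0.2266  0.038 ]
S [293 247] [ 0.4815 -0.0765  0.038 ]
S [314 285] [ 0.3776 -0.1013  0.038 ]
S [387 250] [ 0.4252 -0.2918  0.038 ]
lampbox (array([ 0.54496207, -0.09190632,  0.30941695]), np.float64(0.013413459114206725)) (array([0.54965666, 0.01321825, 0.13912622]), np.float64(0.009254036026624819))
cells foot [array([ 0.577, -0.042,  0.   ]), array([ 0.589, -0.063,  0.   ])]
headtop front R (array([ 0.49533487, -0.24978341,  0.18474627]), np.float64(0.01285936399405212))
head top front L (array([ 0.49428605, -0.20865658,  0.1642088 ]), np.float64(0.00635805539785939))
ram (array([ 0.49043607, -0.23089732,  0.18434431]), np.float64(0.0062766354298285885))
```

View pics/crop.png

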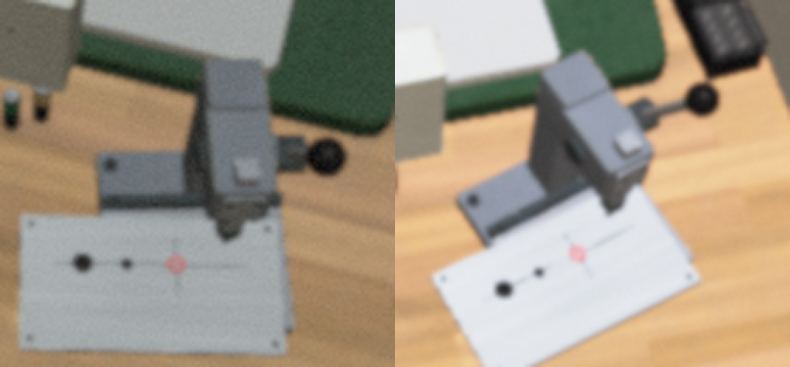

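```bash
python3 - <<'E'
from m import *
print('----')
for nm,a,b in(('box near-right-bottom',(428,280),(417,286)),('box topR',(437,212),(414,227)),('front arm Lend',(135,187),(112,318)),('front arm Rend',(358,240),(345,280)),('postTop',(38,75),(8,257)),('base fr',(97,341),(145,470)),('base rr',(172,240),(150,352)),('press knob',(553,316),(544,258))): print(nm,*tri(n(*a),n(*b)))
d=cam('wrist');print(d['mount'],d['fx'],d['cx'],d['cy'])
E
```

```text
(np.float64(341.9655172413793), np.float64(263.2413793103448), 29) (np.float64(344.4074074074074), np.float64(239.44444444444446), 27) ring [ 0.47694049 -0.20058702  0.038     ] [ 0.47392854 -0.20119663  0.038     ] (array([ 0.47408477, -0.20058764,  0.04106032]), np.float64(0.0027638358387636914))
(np.float64(394.76106194690266), np.float64(225.04424778761063), 113) (np.float64(388.1060606060606), np.float64(184.5909090909091), 66) knob (array([ 0.48334104, -0.27454773,  0.24809442]), np.float64(0.0015428810774213793))
T [378 245] [ 0.5416 -0.2671  0.038 ]
T [361 256] [ 0.5052 -0.2366  0.038 ]
T [351 246] [ 0.5226 -0.2104  0.038 ]
T [288 246] [ 0.4836 -0.0771  0.038 ]
T [287 292] [ 0.3805 -0.1041  0.038 ]
T [380 295] [ 0.429  -0.2936  0.038 ]
S [367 215] [ 0.5259 -0.2736  0.038 ]
S [356 226] [ 0.5026 -0.2386  0.038 ]
S [348 217] [ 0.5307 -0.2266  0.038 ]
S [293 247] [ 0.4815 -0.0765  0.038 ]
S [314 285] [ 0.3776 -0.1013  0.038 ]
S [387 250] [ 0.4252 -0.2918  0.038 ]
lampbox (array([ 0.54496207, -0.09190632,  0.30941695]), np.float64(0.013413459114206725)) (array([0.54965666, 0.01321
[... 597 characters left out ...]
0.3737782  0.18321159] 0.002168490274736678
front arm Rend [0.55238393 0.01505501 0.18818539] 0.011877892739814867
postTop [0.54533727 0.42915338 0.40936253] 0.006956900417691523
base fr [0.34393087 0.36594865 0.08190527] 0.008874740879919511
base rr [0.56921009 0.3592505  0.02756402] 0.005430555863389843
press knob [ 0.48233859 -0.27514669  0.24925336] 3.523865423168137e-05
[[-2.43243765e-04 -3.02347770e-01  9.53197654e-01 -1.41482024e-01]
 [ 9.99999942e-01  1.55414464e-04  3.04483510e-04 -9.11813710e-04]
 [-2.40200613e-04  9.53197672e-01  3.02347715e-01 -7.74156670e-02]
 [ 0.00000000e+00  0.00000000e+00  0.00000000e+00  1.00000000e+00]] 343.13301159016 281.53613163204676 201.24158715333846
```

```bash
cat >> h.py <<'E'
from scipy.spatial.transform import Rotation as Ro
def tool():
    s=manip.get_state(); q=s['ee_rot']; R=Ro.from_quat([q[1],q[2],q[3],q[0]]).as_matrix(); return s['position'],R
def wcam():
    p,R=tool(); d=manip.get_image('wrist'); M=np.array(d['mount']); Rc=R@M[:3,:3]; c=R@M[:3,3]+p
    d['rvec']=cv2.Rodrigues(Rc.T)[0]; d['tvec']=-Rc.T@c; return d
E
python3 -c "
from h import *
p,R=tool();print(p,R.round(3))"
```

```text
[0.20657374 0.53621621 0.23063497] [[-0.001  0.36   0.933]
 [-0.001  0.933 -0.36 ]
 [-1.    -0.001 -0.   ]]
```

step_arm(
  increments=[
    {"grip": 1,"delta_pos": [0.006,-0.0355,0.003],"twist": 1.75},
    {"grip": 1,"delta_pos": [0.006,-0.0355,0.003],"twist": 1.75},
    {"grip": 1,"delta_pos": [0.006,-0.0355,0.003],"twist": 1.75},
    {"grip": 1,"delta_pos": [0.006,-0.0355,0.003],"twist": 1.75},
    {"grip": 1,"delta_pos": [0.006,-0.0355,0.003],"twist": 1.75},
    {"grip": 1,"delta_pos": [0.006,-0.0355,0.003],"twist": 1.75},
    {"grip": 1,"delta_pos": [0.006,-0.0355,0.003],"twist": 1.75},
    {"grip": 1,"delta_pos": [0.006,-0.0355,0.003],"twist": 1.75},
    {"grip": 1,"delta_pos": [0.006,-0.0355,0.003],"twist": 1.75},
    {"grip": 1,"delta_pos": [0.006,-0.0355,0.003],"twist": 1.75},
  ],
)

```text
clock: 0.98
position: [0.2663, 0.18, 0.2614]
ee_rot: [0.707, 0.021, 0.707, -0.021]
contact_force: [1.2, 0.6, -0.3]
width: 0.0857
```

step_arm(
  increments=[
    {"grip": 1,"delta_pos": [0.006,-0.0355,0],"twist": 1.75},
    {"grip": 1,"delta_pos": [0.006,-0.0355,0],"twist": 1.75},
    {"grip": 1,"delta_pos": [0.006,-0.0355,0],"twist": 1.75},
    {"grip": 1,"delta_pos": [0.006,-0.0355,0],"twist": 1.75},
    {"grip": 1,"delta_pos": [0.006,-0.0355,0],"twist": 1.75},
    {"grip": 1,"delta_pos": [0.006,-0.0355,0],"twist": 1.75},
    {"grip": 1,"delta_pos": [0.006,-0.0355,0],"twist": 1.75},
    {"grip": 1,"delta_pos": [0.006,-0.0355,0],"twist": 1.75},
    {"grip": 1,"delta_pos": [0.006,-0.0355,0],"twist": 1.75},
    {"grip": 1,"delta_pos": [0.006,-0.0355,0],"twist": 1.75},
  ],
)

```text
clock: 1.82
position: [0.3263, -0.1752, 0.2613]
ee_rot: [0.702, -0.086, 0.702, 0.086]
contact_force: [1.0, -0.4, 0.2]
width: 0.0853
```

```bash
python3 - <<'E'
from h import *
import pickle
p,R=tool();print(p,R.round(3)[:,2])
d=wcam();pickle.dump(d,open('w1.pkl','wb'));save(d,'w1.png',1.4)
E
```

```text
[ 0.32632965 -0.17524851  0.2612766 ] [0.971 0.241 0.   ]
```

View pics/w1.png

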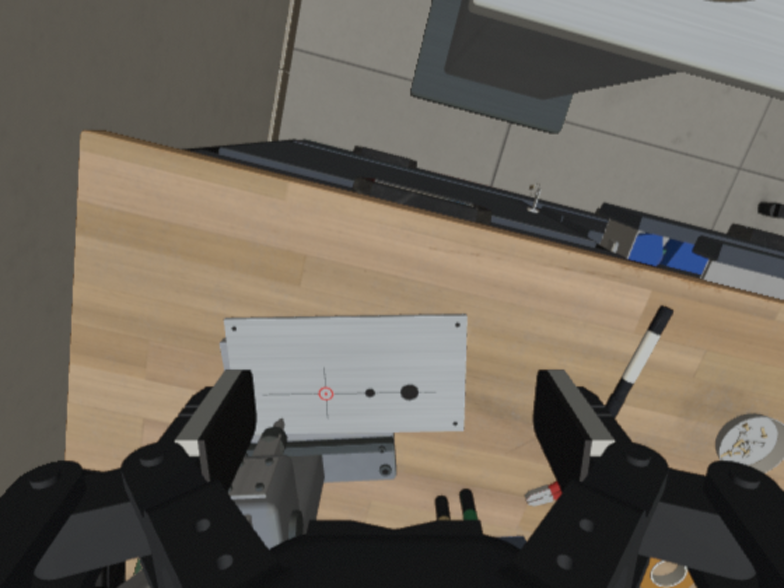

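The wrist view is upside down (rear at the bottom). Ring at (326,393), punch tip about (279,422), fence's left end about (395,437), panel corners (226,319), (466,316), (463,431). I'll crop in for the exact edges.

```bash
python3 - <<'E'
from h import *
import pickle
d=pickle.load(open('w1.pkl','rb'));save(d,'w1c.png',4,(150,220,345,355))
E
```

```text
(no output)
```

View pics/w1c.png

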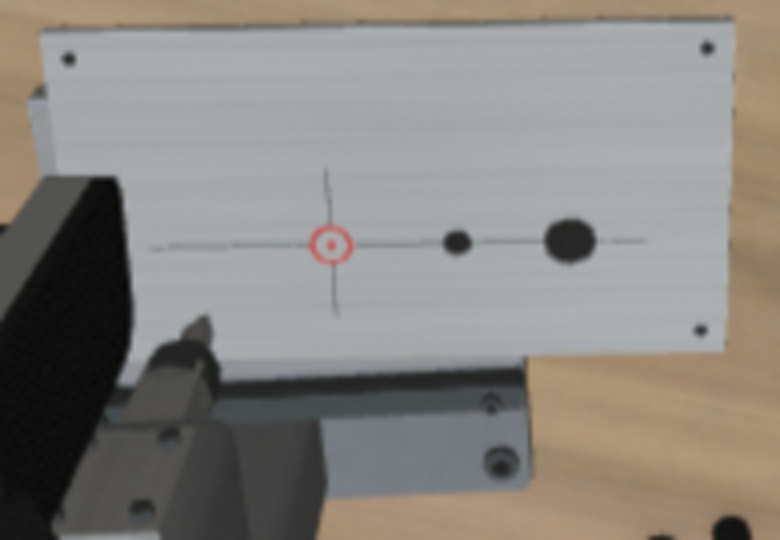

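```bash
python3 - <<'E'
from h import *
import pickle
d=pickle.load(open('w1.pkl','rb'))
f=lambda u,v,z:onz(d,u/4+150-.375,v/4+220-.375,z)
P=dict(ring=f(331,245,.038),tip=f(204,316,.058),pRL=f(723,351,.038),pFL=f(735,20,.038),pFR=f(41,33,.038),pRmid=f(220,361,.038),ff1=f(215,384,.032),ff2=f(520,371,.032),ft1=f(215,397,.043),ft2=f(520,387,.043),base1=f(330,497,.032),base2=f(530,487,.032),fend=f(526,387,.043))
for k,v in P.items(): print(k,v.round(4))
a=lambda p,q:np.degrees(np.arctan2(*(P[p]-P[q])[[1,0]]))
for p,q in(('pRL','pRmid'),('pFL','pFR'),('ff2','ff1'),('ft2','ft1'),('base2','base1')):print(p,a(p,q)-90)
E
```

```text
ring [ 0.4752 -0.1999  0.038 ]
tip [ 0.4946 -0.2306  0.058 ]
pRL [ 0.4824 -0.0748  0.038 ]
pFL [ 0.3761 -0.1026  0.038 ]
pFR [ 0.4278 -0.294   0.038 ]
pRmid [ 0.5234 -0.2252  0.038 ]
ff1 [ 0.5367 -0.2257  0.032 ]
ff2 [ 0.5087 -0.133   0.032 ]
ft1 [ 0.5328 -0.224   0.043 ]
ft2 [ 0.5066 -0.1335  0.043 ]
base1 [ 0.5704 -0.1817  0.032 ]
base2 [ 0.5508 -0.1193  0.032 ]
fend [ 0.5062 -0.1317  0.043 ]
pRL 15.279092149893941
pFL 15.107862644817303
ff2 16.80607666078228
ft2 16.157238753658348
base2 17.401016753327653
```

Fence yaw is about 16.7° and the panel is at 15.2°. The press frame from the punch tip predicts the knob at (.4828,-.2749), against a triangulated (.4833,-.2745), so they agree. The ring is about 10 mm in front of the tip and 35 mm to its left. I'll go in front of the panel now.

step_arm(
  increments=[
    {"grip": 1,"delta_pos": [0.005,-0.004,-0.025],"twist": 0.27},
    {"grip": 1,"delta_pos": [0.005,-0.004,-0.025],"twist": 0.27},
    {"grip": 1,"delta_pos": [0.005,-0.004,-0.025],"twist": 0.27},
    {"grip": 1,"delta_pos": [0.005,-0.004,-0.025],"twist": 0.27},
    {"grip": 1,"delta_pos": [0.005,-0.004,-0.025],"twist": 0.27},
    {"grip": 1,"delta_pos": [0.005,-0.004,-0.025],"twist": 0.27},
    {"grip": 1,"delta_pos": [0.005,-0.004,-0.025],"twist": 0.27},
    {"grip": 1,"delta_pos": [0.005,-0.004,-0.025],"twist": 0.27},
    {"grip": 1,"delta_pos": [0.004,-0.003,-0.025],"twist": 0.27},
    {"grip": 1,"delta_pos": [0.004,-0.003,-0.025],"twist": 0.27},
  ],
)

```text
clock: 2.7
position: [0.375, -0.2113, 0.0102]
ee_rot: [0.7, -0.102, 0.7, 0.102]
contact_force: [0.5, -0.2, 0.3]
width: 0.0855
```

step_arm(
  increments=[
    {"grip": 1,"delta_pos": [0,0,0],"twist": 0},
    {"grip": 1,"delta_pos": [0.0096,0.0029,0],"twist": 0},
    {"grip": 1,"delta_pos": [0.0048,0.0014,0],"twist": 0},
    {"grip": 1,"delta_pos": [0.002,0.0006,0],"twist": 0},
    {"grip": 1,"delta_pos": [0.002,0.0006,0],"twist": 0},
    {"grip": 1,"delta_pos": [0,0,0],"twist": 0},
  ],
)

```text
clock: 3.2
position: [0.3942, -0.2062, 0.0125]
ee_rot: [0.7, -0.103, 0.699, 0.102]
contact_force: [-0.0, 0.4, 0.2]
width: 0.0851
```

```bash
cat >> h.py <<'E'
O=np.array([.4946,-.2306]);th=np.radians(16.7);PR=np.array([[np.cos(th),-np.sin(th)],[np.sin(th),np.cos(th)]])
def press(p): return PR.T@(np.array(p)[:2]-O)*1000
def st():
    s=manip.get_state();p,R=tool();f=s['contact_force'];print('t',s['clock'],'pos',s['position'].round(4),'press',press(s['position']).round(1),'yaw',np.degrees(np.arctan2(R[1,2],R[0,2])).round(2),'F press',(PR.T@f[:2]).round(1),f.round(1)[2],'w',s['width'])
E
python3 -c "
from h import *
st()"
```

```text
t 3.2 pos [ 0.3942 -0.2062  0.0125] press [-89.1  52.3] yaw 16.67 F press [0.1 0.4] 0.2 w 0.08514592524510543
```

step_arm(
  increments=[
    {"grip": 1,"delta_pos": [0.001,0.0003,0],"twist": 0},
    {"grip": 1,"delta_pos": [0.001,0.0003,0],"twist": 0},
    {"grip": 1,"delta_pos": [0.001,0.0003,0],"twist": 0},
    {"grip": 1,"delta_pos": [0.001,0.0003,0],"twist": 0},
    {"grip": 1,"delta_pos": [0,0,0],"twist": 0},
  ],
)

```text
clock: 3.62
position: [0.3972, -0.2047, 0.0114]
ee_rot: [0.7, -0.102, 0.7, 0.102]
contact_force: [-1.3, -0.3, 0.6]
width: 0.0856
```

step_arm(
  increments=[
    {"grip": 1,"delta_pos": [0.001,0.0003,0],"twist": 0},
    {"grip": 1,"delta_pos": [0.001,0.0003,0],"twist": 0},
    {"grip": 1,"delta_pos": [0,0,0],"twist": 0},
  ],
)

```text
clock: 3.87
position: [0.399, -0.204, 0.0112]
ee_rot: [0.7, -0.102, 0.7, 0.102]
contact_force: [-1.3, 0.1, 0.6]
width: 0.0854
```

step_arm(
  increments=[
    {"grip": 1,"delta_pos": [0.001,0.0003,0],"twist": 0},
    {"grip": 1,"delta_pos": [0.001,0.0003,0],"twist": 0},
    {"grip": 1,"delta_pos": [0,0,0],"twist": 0},
  ],
)

```text
clock: 4.12
position: [0.4013, -0.2034, 0.0112]
ee_rot: [0.7, -0.102, 0.7, 0.102]
contact_force: [-1.2, 0.8, 0.2]
width: 0.0853
```

step_arm(
  increments=[
    {"grip": 1,"delta_pos": [0.001,0.0003,0],"twist": 0},
    {"grip": 1,"delta_pos": [0.001,0.0003,0],"twist": 0},
    {"grip": 1,"delta_pos": [0,0,0],"twist": 0},
  ],
)

```text
clock: 4.37
position: [0.4023, -0.203, 0.0112]
ee_rot: [0.699, -0.103, 0.7, 0.103]
contact_force: [-4.3, -2.7, 2.6]
width: 0.0849
```

step_arm(
  increments=[
    {"grip": 1,"delta_pos": [0.001,0.0003,0],"twist": 0},
    {"grip": 1,"delta_pos": [0,0,0],"twist": 0},
  ],
)

```text
clock: 4.53
position: [0.4023, -0.203, 0.0112]
ee_rot: [0.698, -0.103, 0.701, 0.103]
contact_force: [-7.0, -5.1, 3.7]
width: 0.0851
```

step_arm(
  increments=[
    {"grip": 1,"delta_pos": [0.001,0.0003,0],"twist": 0},
    {"grip": 1,"delta_pos": [0,0,0],"twist": 0},
  ],
)

```text
clock: 4.7
position: [0.4023, -0.203, 0.0112]
ee_rot: [0.698, -0.103, 0.702, 0.103]
contact_force: [-10.6, -7.7, 4.7]
width: 0.0853
```

step_arm(
  increments=[
    {"grip": 1,"delta_pos": [-0.0144,-0.0043,0],"twist": 0},
    {"grip": 0,"delta_pos": [-0.0144,-0.0043,0.01],"twist": 0},
    {"grip": 0,"delta_pos": [-0.0144,-0.0043,0.03],"twist": 0},
    {"grip": 0,"delta_pos": [-0.0144,-0.0043,0.03],"twist": 0},
    {"grip": 0,"delta_pos": [-0.0057,0.0192,0.03],"twist": 0},
    {"grip": 0,"delta_pos": [-0.0057,0.0192,0.02],"twist": 0},
    {"grip": 0,"delta_pos": [-0.0057,0.0192,0],"twist": 0},
    {"grip": 0,"delta_pos": [0,0,0],"twist": 0},
  ],
)

```text
clock: 5.37
position: [0.3296, -0.1593, 0.1324]
ee_rot: [0.7, -0.102, 0.699, 0.103]
contact_force: [-0.9, 0.5, -0.5]
width: 0.0004
```

```bash
python3 - <<'E'
from h import *
import pickle
st();d=wcam();pickle.dump(d,open('w2.pkl','wb'));save(d,'w2.png',1.4)
w=pickle.load(open('w1.pkl','rb'));print('marker',[onz(w,*np.array(p)/1.4,.006).round(3) for p in((607,410),(667,312))])
E
```

```text
t 5.3667 pos [ 0.3296 -0.1593  0.1324] press [-137.6  115.7] yaw 16.68 F press [-0.7  0.7] -0.5 w 0.0003977713645924025
marker [array([0.448, 0.062, 0.006]), array([0.342, 0.077, 0.006])]
```

View pics/w2.png

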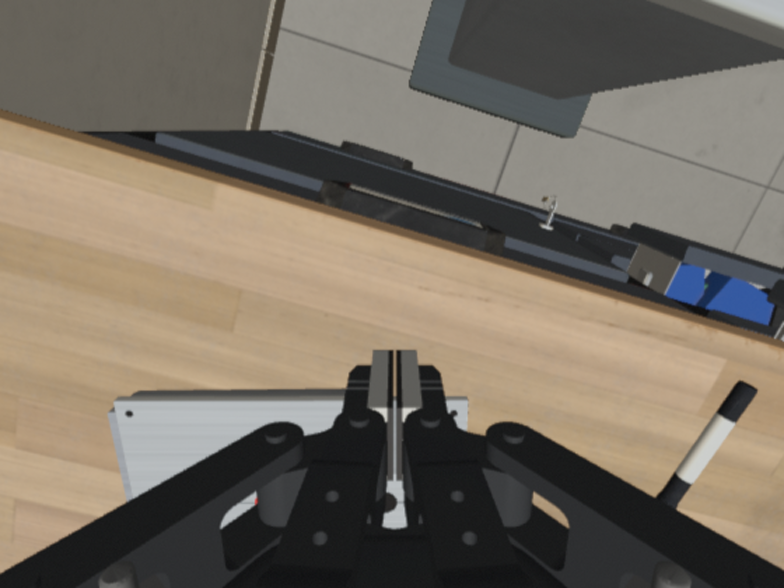

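step_arm(
  increments=[
    {"grip": 0,"delta_pos": [0.0166,0.0194,0],"twist": 0},
    {"grip": 0,"delta_pos": [0.0166,0.0194,0],"twist": 0},
    {"grip": 0,"delta_pos": [0.0166,0.0194,0],"twist": 0},
    {"grip": 0,"delta_pos": [0.0166,0.0194,0],"twist": 0},
    {"grip": 0,"delta_pos": [0.0166,0.0194,0],"twist": 0},
    {"grip": 0,"delta_pos": [0,0,-0.022],"twist": 0},
    {"grip": 0,"delta_pos": [0,0,-0.022],"twist": 0},
    {"grip": 0,"delta_pos": [0,0,-0.022],"twist": 0},
    {"grip": 0,"delta_pos": [0,0,-0.022],"twist": 0},
    {"grip": 0,"delta_pos": [0,0,-0.022],"twist": 0},
  ],
)

```text
clock: 6.25
position: [0.4145, -0.0654, 0.0197]
ee_rot: [0.7, -0.102, 0.699, 0.102]
contact_force: [0.3, -0.2, -0.0]
width: 0.0003
```

step_arm(
  increments=[
    {"grip": 0,"delta_pos": [0,0,0],"twist": 0},
    {"grip": 0,"delta_pos": [0.0014,-0.0048,0],"twist": 0},
    {"grip": 0,"delta_pos": [0.0014,-0.0048,0],"twist": 0},
    {"grip": 0,"delta_pos": [0.0006,-0.0019,0],"twist": 0},
    {"grip": 0,"delta_pos": [0.0006,-0.0019,0],"twist": 0},
    {"grip": 0,"delta_pos": [0.0006,-0.0019,0],"twist": 0},
    {"grip": 0,"delta_pos": [0.0006,-0.0019,0],"twist": 0},
    {"grip": 0,"delta_pos": [0.0006,-0.0019,0],"twist": 0},
  ],
)

```text
clock: 6.92
position: [0.4194, -0.0841, 0.0219]
ee_rot: [0.7, -0.102, 0.699, 0.102]
contact_force: [-0.7, 3.3, 1.4]
width: 0.0001
```

```bash
python3 -c "
from h import *
st()"
```

```text
t 6.9167 pos [ 0.4194 -0.0841  0.0219] press [-30. 162.] yaw 16.62 F press [0.3 3.3] 1.4 w 0.00013007958237911296
```

step_arm(
  increments=[
    {"grip": 0,"delta_pos": [0.0007,-0.0019,0],"twist": 0},
    {"grip": 0,"delta_pos": [0.0007,-0.0019,0],"twist": 0},
    {"grip": 0,"delta_pos": [0.0007,-0.0019,0],"twist": 0},
    {"grip": 0,"delta_pos": [0.0007,-0.0019,0],"twist": 0},
    {"grip": 0,"delta_pos": [0.0007,-0.0019,0],"twist": 0},
    {"grip": 0,"delta_pos": [0,0,0],"twist": 0},
  ],
)

```text
clock: 7.42
position: [0.4231, -0.0941, 0.0213]
ee_rot: [0.7, -0.102, 0.7, 0.102]
contact_force: [-0.4, -0.5, -0.2]
width: -0.0001
```

```bash
python3 - <<'E'
from h import *
st()
d=wcam();save(d,'w3.png',1.0)
for n in('top','scene'):
    e=cam(n);im=e['img'].astype(int);m=(im[:,:,0]-im[:,:,1]>30)&(im[:,:,0]-im[:,:,2]>20)
    nn=proj(e,[.475,-.2,.038])[0].astype(int);w=np.zeros_like(m);w[nn[1]-20:nn[1]+20,nn[0]-15:nn[0]+30]=1
    ys,xs=np.nonzero(m&w);print(n,len(xs)); 
    if len(xs): print(press(onz(e,np.median(xs),np.median(ys),.038)),press(onz(e,xs.mean(),ys.mean(),.038)))
E
```

```text
t 7.4167 pos [ 0.4231 -0.0941  0.0213] press [-29.2 151.3] yaw 16.63 F press [-0.5 -0.4] -0.2 w -0.00012726175028161035
top 29
[ 1.54730901 15.70152673] [ 1.30342237 15.71885169]
scene 0
```

The top view puts the ring about 16–17 mm short of the tip. The finger offset of 14.4 mm matches its half thickness. I'll push 13 mm more and then check from close by.

step_arm(
  increments=[
    {"grip": 0,"delta_pos": [0.0007,-0.0019,0],"twist": 0},
    {"grip": 0,"delta_pos": [0.0007,-0.0019,0],"twist": 0},
    {"grip": 0,"delta_pos": [0.0007,-0.0019,0],"twist": 0},
    {"grip": 0,"delta_pos": [0.0007,-0.0019,0],"twist": 0},
    {"grip": 0,"delta_pos": [0.0007,-0.0019,0],"twist": 0},
    {"grip": 0,"delta_pos": [0.0007,-0.0019,0],"twist": 0},
    {"grip": 0,"delta_pos": [0,0,0],"twist": 0},
  ],
)

```text
clock: 8.15
position: [0.4269, -0.1053, 0.0212]
ee_rot: [0.7, -0.102, 0.7, 0.102]
contact_force: [-1.2, 1.9, 0.1]
width: -0.0
```

```bash
cat > ring.py <<'E'
from h import *
def ring(d,ctr=(.495,-.23,.038),r=24):
    im=d['img'].astype(int);m=(im[:,:,0]-im[:,:,1]>30)&(im[:,:,0]-im[:,:,2]>20)
    u,v=proj(d,ctr)[0].astype(int);w=np.zeros_like(m);w[max(0,v-r):v+r,max(0,u-r):u+r]=1
    ys,xs=np.nonzero(m&w)
    if len(xs)<5: return None
    return press(onz(d,xs.mean(),ys.mean(),.038)).round(1),len(xs),(xs.mean(),ys.mean()),(xs.min(),xs.max(),ys.min(),ys.max())
E
python3 - <<'E'
from ring import *
st();print(ring(cam('top')),ring(cam('scene')))
E
```

```text
t 8.15 pos [ 0.4269 -0.1053  0.0212] press [-28.9 139.5] yaw 16.62 F press [-0.6  2.1] 0.1 w -3.994482766676095e-05
(array([ 8.1, -2.8]), 32, (np.float64(358.28125), np.float64(256.15625)), (np.int64(352), np.int64(380), np.int64(235), np.int64(262))) None
```

step_arm(
  increments=[
    {"grip": 0,"delta_pos": [-0.0043,0.0144,0],"twist": 0},
    {"grip": 0,"delta_pos": [-0.0136,0,0.03],"twist": 0},
    {"grip": 0,"delta_pos": [-0.0136,0,0.03],"twist": 0},
    {"grip": 1,"delta_pos": [-0.0136,0,0.03],"twist": 0},
    {"grip": 1,"delta_pos": [-0.0136,0,0.03],"twist": 0},
    {"grip": 1,"delta_pos": [-0.0136,-0.025,0.03],"twist": 0},
    {"grip": 1,"delta_pos": [-0.0136,-0.025,0.03],"twist": 0},
    {"grip": 1,"delta_pos": [0,-0.033,0],"twist": 0},
    {"grip": 1,"delta_pos": [0,-0.033,0],"twist": 0},
    {"grip": 1,"delta_pos": [0,-0.033,0],"twist": 0},
  ],
)

```text
clock: 9.08
position: [0.3414, -0.2419, 0.2027]
ee_rot: [0.701, -0.104, 0.699, 0.101]
contact_force: [-0.0, -0.3, -0.2]
width: 0.0829
```

step_arm(
  increments=[
    {"grip": 1,"delta_pos": [0,0,0],"twist": 0},
    {"grip": 1,"delta_pos": [0,0,0],"twist": 0},
  ],
)

```text
clock: 9.25
position: [0.3413, -0.2416, 0.2014]
ee_rot: [0.7, -0.102, 0.7, 0.101]
contact_force: [-0.5, 0.9, -0.2]
width: 0.0849
```

```bash
python3 - <<'E'
from ring import *
import pickle
st();d=wcam();pickle.dump(d,open('w4.pkl','wb'));u,v=proj(d,[.4946,-.2306,.04])[0];print(u,v)
u,v=int(u),int(v);c=(max(0,u-80),max(0,v-75),u+115,min(420,v+60));print(c);save(d,'w4c.png',4,c);print(ring(d),ring(cam('top'),r=14))
E
```

```text
t 9.25 pos [ 0.3413 -0.2416  0.2014] press [-150.    33.5] yaw 16.45 F press [-0.2  1. ] -0.2 w 0.084932605156643
250.77501318262807 321.76144194825423
(170, 246, 365, 381)
(array([0.1, 5.6]), 66, (np.float64(256.24242424242425), np.float64(320.6363636363636)), (np.int64(250), np.int64(262), np.int64(315), np.int64(326))) None
```

View pics/w4c.png

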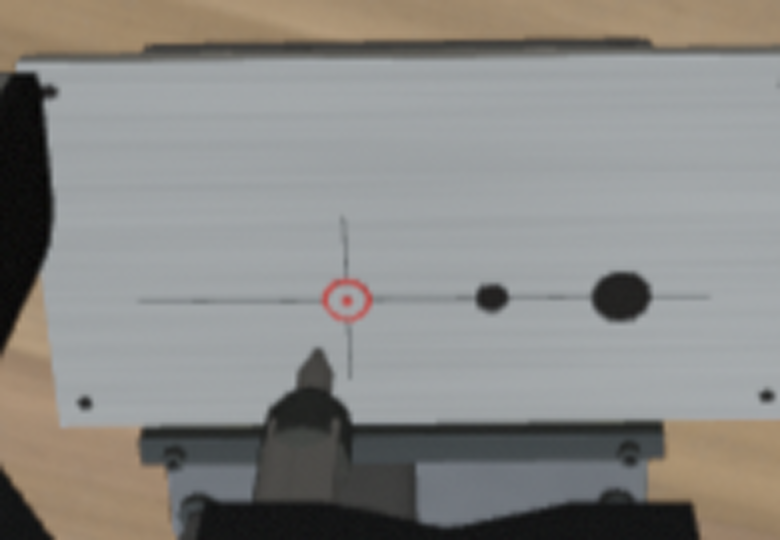

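Fence and panel rear edge are flush and parallel, with no gap. Ring is at crop (347,300) and tip at (318,348), so the ring still has a few mm to go.

```bash
python3 - <<'E'
from ring import *
import pickle
d=pickle.load(open('w4.pkl','rb'))
f=lambda u,v,z:press(onz(d,(u+.5)/4+170-.5,(v+.5)/4+246-.5,z)).round(1)
print('ring',f(347,300,.038),'tip',f(318,347,.058),f(319,350,.058))
print('line',f(140,300,.038),f(708,296,.038),'panel rear',f(62,427,.038),f(764,420,.038))
print('fence top',f(145,431,.043),f(660,425,.043),'table front ends',f(146,48,.032),f(650,41,.032))
print('knob',proj(d,[.4828,-.2749,.247]))
E
```

```text
ring [0.1 5.7] tip [-1.1 -0. ] [-0.2  0.2]
line [ -0.1 -48.6] [ -0.8 100.2] panel rear [ 40.5 -72.6] [ 38.7 117.4]
fence top [ 37.5 -48.9] [35.9 88.5] table front ends [-70.1 -43.3] [-71.6  83. ]
knob [[121.5414313  571.84543056]]
```

step_arm(
  increments=[
    {"grip": 0,"delta_pos": [0,0.033,0],"twist": 0},
    {"grip": 0,"delta_pos": [0,0.033,0],"twist": 0},
    {"grip": 0,"delta_pos": [0,0.033,0],"twist": 0},
    {"grip": 0,"delta_pos": [0.0136,0.027,-0.03],"twist": 0},
    {"grip": 0,"delta_pos": [0.0136,0.025,-0.03],"twist": 0},
    {"grip": 0,"delta_pos": [0.0136,0,-0.03],"twist": 0},
    {"grip": 0,"delta_pos": [0.0136,0,-0.03],"twist": 0},
    {"grip": 0,"delta_pos": [0.0136,0,-0.03],"twist": 0},
    {"grip": 0,"delta_pos": [0.0136,0,-0.03],"twist": 0},
    {"grip": 0,"delta_pos": [0,0,0],"twist": 0},
  ],
)

```text
clock: 10.18
position: [0.4215, -0.087, 0.0178]
ee_rot: [0.697, -0.102, 0.702, 0.105]
contact_force: [-1.3, -0.3, -0.2]
width: -0.0001
```

step_arm(
  increments=[
    {"grip": 0,"delta_pos": [0.0014,-0.0048,0],"twist": 0},
    {"grip": 0,"delta_pos": [0.0014,-0.0048,0],"twist": 0},
    {"grip": 0,"delta_pos": [0.0006,-0.0019,0],"twist": 0},
    {"grip": 0,"delta_pos": [0,0,0],"twist": 0},
  ],
)

```text
clock: 10.52
position: [0.4268, -0.1016, 0.0238]
ee_rot: [0.701, -0.103, 0.698, 0.101]
contact_force: [0.2, -0.6, 0.5]
width: -0.0001
```

```bash
python3 -c "
from h import *
st()"
```

```text
t 10.5167 pos [ 0.4268 -0.1016  0.0238] press [-27.9 143.1] yaw 16.59 F press [ 0.  -0.7] 0.5 w -5.873179312597366e-05
```

step_arm(
  increments=[
    {"grip": 0,"delta_pos": [0.0006,-0.0019,0],"twist": 0},
    {"grip": 0,"delta_pos": [0.0006,-0.0019,0],"twist": 0},
    {"grip": 0,"delta_pos": [0.0006,-0.0019,0],"twist": 0},
    {"grip": 0,"delta_pos": [0.0005,-0.0014,0],"twist": 0},
    {"grip": 0,"delta_pos": [0,0,0],"twist": 0},
    {"grip": 0,"delta_pos": [0,0,0],"twist": 0},
  ],
)

```text
clock: 11.02
position: [0.4279, -0.1077, 0.022]
ee_rot: [0.7, -0.102, 0.7, 0.102]
contact_force: [0.4, 1.4, 0.3]
width: -0.0003
```

```bash
python3 -c "
from h import *
st()"
```

```text
t 11.0167 pos [ 0.4279 -0.1077  0.022 ] press [-28.6 136.9] yaw 16.62 F press [0.7 1.2] 0.3 w -0.0002908815509314328
```

2.9 mm to go.

step_arm(
  increments=[
    {"grip": 0,"delta_pos": [0.0006,-0.0014,0],"twist": 0},
    {"grip": 0,"delta_pos": [0.0006,-0.0014,0],"twist": 0},
    {"grip": 0,"delta_pos": [0,0,0],"twist": 0},
    {"grip": 0,"delta_pos": [0,0,0],"twist": 0},
  ],
)

```text
clock: 11.35
position: [0.4291, -0.1105, 0.0218]
ee_rot: [0.699, -0.102, 0.7, 0.102]
contact_force: [-1.2, 1.2, -0.1]
width: -0.0002
```

```bash
python3 -c "
from h import *
st()"
```

```text
t 11.35 pos [ 0.4291 -0.1105  0.0218] press [-28.3 133.8] yaw 16.63 F press [-0.8  1.5] -0.1 w -0.0002025465836084823
```

step_arm(
  increments=[
    {"grip": 0,"delta_pos": [-0.0043,0.0144,0],"twist": 0},
    {"grip": 0,"delta_pos": [-0.015,0,0.027],"twist": 0},
    {"grip": 0,"delta_pos": [-0.015,0,0.027],"twist": 0},
    {"grip": 1,"delta_pos": [-0.015,0,0.027],"twist": 0},
    {"grip": 1,"delta_pos": [0,-0.03,0],"twist": 0},
    {"grip": 1,"delta_pos": [0,-0.03,0],"twist": 0},
    {"grip": 1,"delta_pos": [0,-0.03,0],"twist": 0},
    {"grip": 1,"delta_pos": [0,-0.03,0],"twist": 0},
    {"grip": 1,"delta_pos": [0,-0.029,0],"twist": 0},
    {"grip": 1,"delta_pos": [0,0,0],"twist": 0},
  ],
)

```text
clock: 12.18
position: [0.382, -0.2517, 0.1037]
ee_rot: [0.701, -0.104, 0.699, 0.099]
contact_force: [0.6, -0.1, 0.3]
width: 0.0833
```

step_arm(
  increments=[
    {"grip": 1,"delta_pos": [0,0,-0.0225],"twist": 0},
    {"grip": 1,"delta_pos": [0,0,-0.0225],"twist": 0},
    {"grip": 1,"delta_pos": [0,0,-0.0225],"twist": 0},
    {"grip": 1,"delta_pos": [0,0,-0.0225],"twist": 0},
    {"grip": 1,"delta_pos": [0,0,0],"twist": 0},
    {"grip": 1,"delta_pos": [0.0096,0.0029,0],"twist": 0},
    {"grip": 1,"delta_pos": [0.0096,0.0029,0],"twist": 0},
    {"grip": 1,"delta_pos": [0.0048,0.0014,0],"twist": 0},
    {"grip": 1,"delta_pos": [0,0,0],"twist": 0},
  ],
)

```text
clock: 12.93
position: [0.4069, -0.2387, 0.0144]
ee_rot: [0.701, -0.104, 0.698, 0.102]
contact_force: [-0.6, -0.5, 1.0]
width: 0.0854
```

```bash
python3 -c "
from h import *
st()"
```

```text
t 12.9333 pos [ 0.4069 -0.2387  0.0144] press [-86.3  17.5] yaw 16.72 F press [-0.7 -0.3] 1.0 w 0.08537486552247138
```

step_arm(
  increments=[
    {"grip": 1,"delta_pos": [0.0019,0.0006,0],"twist": 0},
    {"grip": 1,"delta_pos": [0.0019,0.0006,0],"twist": 0},
    {"grip": 1,"delta_pos": [0.001,0.0003,0],"twist": 0},
    {"grip": 1,"delta_pos": [0.001,0.0003,0],"twist": 0},
    {"grip": 1,"delta_pos": [0,0,0],"twist": 0},
  ],
)

```text
clock: 13.35
position: [0.4098, -0.2361, 0.0131]
ee_rot: [0.7, -0.102, 0.7, 0.102]
contact_force: [-0.2, -0.9, -0.4]
width: 0.0857
```

step_arm(
  increments=[
    {"grip": 1,"delta_pos": [0.001,0.0003,0],"twist": 0},
    {"grip": 1,"delta_pos": [0,0,0],"twist": 0},
  ],
)

```text
clock: 13.52
position: [0.4107, -0.2359, 0.0129]
ee_rot: [0.7, -0.102, 0.7, 0.102]
contact_force: [0.5, -0.6, -0.1]
width: 0.0855
```

```bash
python3 -c "
from h import *
st()"
```

```text
t 13.5167 pos [ 0.4107 -0.2359  0.0129] press [-81.8  19.1] yaw 16.62 F press [ 0.3 -0.7] -0.1 w 0.08549008805134321
```

step_arm(
  increments=[
    {"grip": 1,"delta_pos": [0.001,0.0003,0],"twist": 0},
    {"grip": 1,"delta_pos": [0.001,0.0003,0],"twist": 0},
    {"grip": 1,"delta_pos": [0,0,0],"twist": 0},
  ],
)

```text
clock: 13.77
position: [0.4121, -0.2353, 0.0129]
ee_rot: [0.699, -0.103, 0.7, 0.103]
contact_force: [-2.7, -0.7, 1.2]
width: 0.0854
```

step_arm(
  increments=[
    {"grip": 1,"delta_pos": [0.001,0.0003,0],"twist": 0},
    {"grip": 1,"delta_pos": [0,0,0],"twist": 0},
  ],
)

```text
clock: 13.93
position: [0.4122, -0.2352, 0.0129]
ee_rot: [0.698, -0.103, 0.701, 0.103]
contact_force: [-6.3, -3.8, 1.4]
width: 0.0852
```

step_arm(
  increments=[
    {"grip": 1,"delta_pos": [0.001,0.0003,0],"twist": 0},
    {"grip": 1,"delta_pos": [0,0,0],"twist": 0},
  ],
)

```text
clock: 14.1
position: [0.4123, -0.2351, 0.0129]
ee_rot: [0.698, -0.104, 0.701, 0.104]
contact_force: [-8.7, -5.5, 3.3]
width: 0.0853
```

step_arm(
  increments=[
    {"grip": 1,"delta_pos": [-0.0144,-0.0043,0],"twist": 0},
    {"grip": 1,"delta_pos": [-0.0096,-0.0029,0.03],"twist": 0},
    {"grip": 1,"delta_pos": [-0.0096,-0.0029,0.03],"twist": 0},
    {"grip": 1,"delta_pos": [-0.0096,-0.0029,0.03],"twist": 0},
    {"grip": 1,"delta_pos": [-0.0096,-0.0029,0.03],"twist": 0},
    {"grip": 1,"delta_pos": [-0.0096,-0.0029,0.03],"twist": 0},
    {"grip": 1,"delta_pos": [-0.0096,-0.0029,0.03],"twist": 0},
    {"grip": 1,"delta_pos": [0,0,0],"twist": 0},
    {"grip": 1,"delta_pos": [0,0,0],"twist": 0},
  ],
)

```text
clock: 14.85
position: [0.3436, -0.2572, 0.1947]
ee_rot: [0.701, -0.103, 0.698, 0.101]
contact_force: [0.7, 0.9, -0.2]
width: 0.0854
```

```bash
python3 - <<'E'
from ring import *
import pickle
st();d=wcam();pickle.dump(d,open('w5.pkl','wb'));u,v=proj(d,[.4946,-.2306,.04])[0]
u,v=int(u),int(v);c=(max(0,u-97),max(0,v-75),u+98,min(420,v+60));print(c);save(d,'w5c.png',4,c);print(ring(d))
E
```

```text
t 14.85 pos [ 0.3436 -0.2572  0.1947] press [-152.2   17.9] yaw 16.56 F press [0.9 0.6] -0.2 w 0.08544225189541932
(168, 252, 363, 387)
(array([-0.1,  0.1]), 70, (np.float64(265.7857142857143), np.float64(325.77142857142854)), (np.int64(260), np.int64(272), np.int64(321), np.int64(331)))
```

View pics/w5c.png

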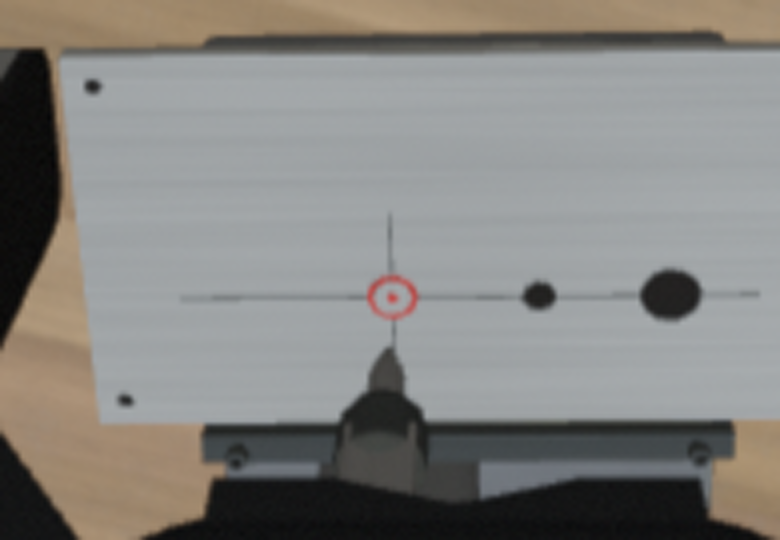

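```bash
python3 - <<'E'
from ring import *
import pickle
d=pickle.load(open('w5.pkl','rb'))
f=lambda u,v,z:press(onz(d,(u+.5)/4+168-.5,(v+.5)/4+252-.5,z)).round(1)
print('ring',f(392,297,.038),'tip',f(388,347,.058),f(388,350,.058))
print('cross',f(390,213,.038),f(395,345,.038))
print('line',f(180,298,.038),f(758,294,.038),'panel rearR',f(100,423,.038),f(770,418,.038))
print('fence top',f(203,430,.043),f(733,424,.043),'table front ends',f(205,42,.032),f(723,36,.032))
# plumb: where the point under the tip lies
e=lambda P:proj(d,[*(O+PR@(np.array(P[:2])/1000)),P[2]/1000])[0]
E
```

```text
ring [-0.  -0.1] tip [-1.  -0.1] [-0.1 -0.1]
cross [-25.2  -0.2] [14.9  0.4]
line [  0.4 -54.9] [-1.  94.2] panel rearR [ 40.1 -78.8] [38.2 99.9]
fence top [ 37.8 -50.2] [35.6 89. ] table front ends [-70.1 -45.4] [-71.7  82.2]
```

Ring and tip agree to about 0.1 mm along the fence and about 1 mm across, and the panel lies flush on the fence (picture 8). Next is the lever, after a quick clearance check against the drill stand.

```bash
python3 - <<'E' | sed -n '/--/,$p'
from m import *
print('--')
for nm,a,b in(('handle',(505,115),(427,115)),('handleR',(645,145),(548,94)),('chuck',(487,125),(399,130)),('table cornerR',(578,303),(522,240))): print(nm,*tri(n(*a),n(*b)))
E
python3 - <<'E'
import sys; sys.path.insert(0,'.')
from h import *
for x,y in((-24,-39),(-44,-39),(-58,-39),(-70,-39),(-78,-39),(-83,-39),(-85,-39),(-84,-39)): print(x,(O+PR@np.array([x,y])/1000).round(4))
st()
E
```

```text
--
handle [ 0.71053759 -0.14986864  0.34252208] 0.002578502740897913
handleR [ 0.70297109 -0.33514413  0.35139853] 0.003098841892394437
chuck [ 0.77371531 -0.12227924  0.24539809] 0.0013542593846633576
table cornerR [ 0.65012749 -0.3315645   0.01955389] 0.009160318451848422
-24 [ 0.4828 -0.2749]
-44 [ 0.4637 -0.2806]
-58 [ 0.4503 -0.2846]
-70 [ 0.4388 -0.2881]
-78 [ 0.4311 -0.2904]
-83 [ 0.4263 -0.2918]
-85 [ 0.4244 -0.2924]
-84 [ 0.4253 -0.2921]
t 14.9 pos [ 0.343  -0.2562  0.1932] press [-152.6   19. ] yaw 16.59 F press [0.4 0.7] -0.9 w 0.08531901697062455
```

step_arm(
  increments=[
    {"grip": 0,"delta_pos": [0,0,0.035],"twist": 0},
    {"grip": 0,"delta_pos": [0,0,0.035],"twist": 0},
    {"grip": 0,"delta_pos": [0,0,0.035],"twist": 0},
    {"grip": 0,"delta_pos": [0,0,0],"twist": 0},
    {"grip": 0,"delta_pos": [0,0,0],"twist": 0},
  ],
)

```text
clock: 15.32
position: [0.3437, -0.2565, 0.2981]
ee_rot: [0.7, -0.103, 0.699, 0.102]
contact_force: [-0.3, 0.6, -0.1]
width: 0.0254
```

step_arm(
  increments=[
    {"grip": 0,"delta_pos": [0.0272,-0.0038,0],"twist": 0},
    {"grip": 0,"delta_pos": [0.0272,-0.0038,0],"twist": 0},
    {"grip": 0,"delta_pos": [0.0272,-0.0038,0],"twist": 0},
    {"grip": 0,"delta_pos": [0.0272,-0.0038,0],"twist": 0},
    {"grip": 0,"delta_pos": [0.0272,-0.0038,0],"twist": 0},
    {"grip": 0,"delta_pos": [0,0,-0.01],"twist": 0},
    {"grip": 0,"delta_pos": [0,0,-0.01],"twist": 0},
    {"grip": 0,"delta_pos": [0,0,-0.01],"twist": 0},
    {"grip": 0,"delta_pos": [0,0,0],"twist": 0},
  ],
)

```text
clock: 16.07
position: [0.4762, -0.2737, 0.2638]
ee_rot: [0.698, -0.1, 0.702, 0.104]
contact_force: [-0.9, 0.9, 0.1]
width: -0.0
```

```bash
python3 - <<'E'
from ring import *
st()
e=cam('top');save(e,'k.png',5,(320,180,450,290))
E
```

```text
t 16.0667 pos [ 0.4762 -0.2737  0.2638] press [-30.  -35.9] yaw 16.62 F press [-0.6  1.2] 0.1 w -2.1733201183165345e-05
```

View pics/k.png

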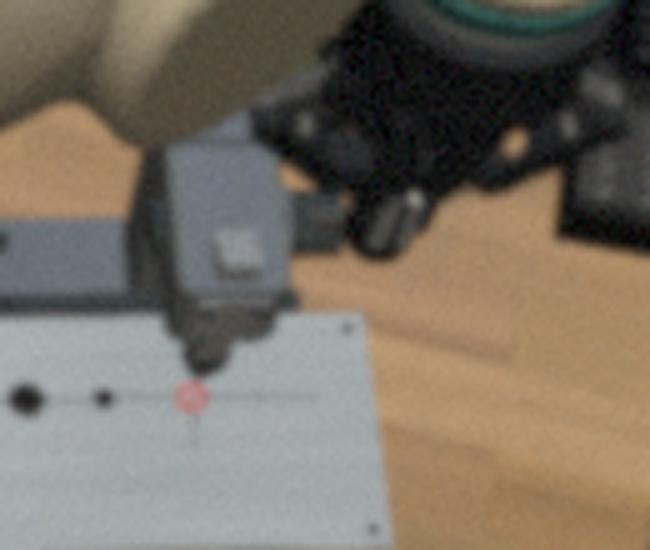

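Picture 9: the closed fingertips are right over the knob at crop (385,240). The ring at (192,397) is under the punch line. I'll lower onto the knob.

step_arm(
  increments=[
    {"grip": 0,"delta_pos": [0.001,-0.003,-0.002],"twist": 0},
    {"grip": 0,"delta_pos": [0,0,-0.004],"twist": 0},
    {"grip": 0,"delta_pos": [0,0,0],"twist": 0},
  ],
)

```text
clock: 16.37
position: [0.4793, -0.2785, 0.2619]
ee_rot: [0.7, -0.102, 0.7, 0.102]
contact_force: [-1.0, -0.4, 0.7]
width: -0.0002
```

```bash
python3 -c "
from h import *
st()"
```

```text
t 16.3667 pos [ 0.4793 -0.2785  0.2619] press [-28.4 -41.5] yaw 16.59 F press [-1.  -0.1] 0.7 w -0.00017910585787888708
```

step_arm(
  increments=[
    {"grip": 0,"delta_pos": [-0.008,-0.001,-0.0075],"twist": 0},
    {"grip": 0,"delta_pos": [-0.0077,-0.0012,-0.0075],"twist": 0},
    {"grip": 0,"delta_pos": [-0.0067,-0.002,-0.007],"twist": 0},
    {"grip": 0,"delta_pos": [-0.0067,-0.002,-0.007],"twist": 0},
    {"grip": 0,"delta_pos": [-0.0055,-0.0017,-0.008],"twist": 0},
    {"grip": 0,"delta_pos": [-0.0055,-0.0017,-0.008],"twist": 0},
    {"grip": 0,"delta_pos": [0,0,0],"twist": 0},
  ],
)

```text
clock: 16.95
position: [0.4333, -0.2928, 0.2198]
ee_rot: [0.696, -0.106, 0.704, 0.099]
contact_force: [-16.7, -7.9, 17.5]
width: -0.0
```

```bash
python3 -c "
from h import *
st()"
```

```text
t 16.95 pos [ 0.4333 -0.2928  0.2198] press [-76.6 -42. ] yaw 16.63 F press [-18.3  -2.7] 17.5 w -4.4372570313747394e-05
```

Tip got ahead of the knob, so the force is pushing it frontward (18 N). I'll lift a little, move rearward, and come down slightly behind the knob's crown.

step_arm(
  increments=[
    {"grip": 0,"delta_pos": [0.003,0.001,0.01],"twist": 0},
    {"grip": 0,"delta_pos": [0.005,0.002,0.008],"twist": 0},
    {"grip": 0,"delta_pos": [0.007,0.004,0.004],"twist": 0},
    {"grip": 0,"delta_pos": [0,0,0],"twist": 0},
  ],
)

```text
clock: 17.28
position: [0.4551, -0.2852, 0.2441]
ee_rot: [0.7, -0.106, 0.699, 0.098]
contact_force: [-6.6, -6.1, 14.6]
width: -0.0
```

```bash
python3 -c "
from h import *
st()"
```

```text
t 17.2833 pos [ 0.4551 -0.2852  0.2441] press [-53.5 -40.9] yaw 16.63 F press [-8.1 -3.9] 14.6 w -1.7331647712076828e-05
```

step_arm(
  increments=[
    {"grip": 0,"delta_pos": [0.005,0.0025,0.001],"twist": 0},
    {"grip": 0,"delta_pos": [0.005,0.0015,0],"twist": 0},
    {"grip": 0,"delta_pos": [0,0,0],"twist": 0},
  ],
)

```text
clock: 17.53
position: [0.4608, -0.2835, 0.2478]
ee_rot: [0.697, -0.108, 0.702, 0.096]
contact_force: [-17.5, -8.7, 31.8]
width: 0.0001
```

```bash
python3 -c "
from h import *
st()"
```

```text
t 17.5333 pos [ 0.4608 -0.2835  0.2478] press [-47.5 -40.9] yaw 16.63 F press [-19.2  -3.3] 31.8 w 9.062231796292463e-05
```

At this angle, pushing straight down on the knob mostly loads the lever along its own axis. I'll lift, then come in behind the knob (on the rod's upper side) and push forward and down along the arc.

step_arm(
  increments=[
    {"grip": 0,"delta_pos": [-0.002,0,0.015],"twist": 0},
    {"grip": 0,"delta_pos": [0,0,0.018],"twist": 0},
    {"grip": 0,"delta_pos": [0.013,0.004,0.005],"twist": 0},
    {"grip": 0,"delta_pos": [0.013,0.0045,0],"twist": 0},
    {"grip": 0,"delta_pos": [0.013,0.0045,0],"twist": 0},
    {"grip": 0,"delta_pos": [0,0,0],"twist": 0},
    {"grip": 0,"delta_pos": [0,0,0],"twist": 0},
  ],
)

```text
clock: 18.12
position: [0.5019, -0.2632, 0.2767]
ee_rot: [0.699, -0.102, 0.7, 0.103]
contact_force: [-0.5, 0.4, -0.2]
width: 0.0002
```

```bash
python3 -c "
from h import *
st()
import pickle
e=cam('top');S=cam('scene');save(S,'_s.png',1)
"
```

```text
t 18.1167 pos [ 0.5019 -0.2632  0.2767] press [ -2.4 -33.3] yaw 16.72 F press [-0.4  0.5] -0.2 w 0.00023574657330635562
```

step_arm(
  increments=[
    {"grip": 0,"delta_pos": [0.0026,-0.005,0],"twist": 0},
    {"grip": 0,"delta_pos": [0,0,-0.012],"twist": 0},
    {"grip": 0,"delta_pos": [0,0,-0.011],"twist": 0},
    {"grip": 0,"delta_pos": [0,0,0],"twist": 0},
  ],
)

```text
clock: 18.55
position: [0.5036, -0.269, 0.253]
ee_rot: [0.699, -0.101, 0.7, 0.103]
contact_force: [1.7, 1.3, 0.4]
width: -0.0001
```

```bash
python3 -c "
from h import *
st()"
```

```text
t 18.55 pos [ 0.5036 -0.269   0.253 ] press [ -2.4 -39.4] yaw 16.59 F press [2.  0.7] 0.4 w -9.806557682934601e-05
```

step_arm(
  increments=[
    {"grip": 0,"delta_pos": [-0.0078,-0.0024,-0.0038],"twist": 0},
    {"grip": 0,"delta_pos": [-0.0078,-0.0024,-0.0038],"twist": 0},
    {"grip": 0,"delta_pos": [-0.0078,-0.0024,-0.0038],"twist": 0},
    {"grip": 0,"delta_pos": [-0.0081,-0.0024,-0.0063],"twist": 0},
    {"grip": 0,"delta_pos": [-0.0081,-0.0024,-0.0063],"twist": 0},
    {"grip": 0,"delta_pos": [0,0,0],"twist": 0},
  ],
)

```text
clock: 19.05
position: [0.4621, -0.2815, 0.2301]
ee_rot: [0.699, -0.102, 0.701, 0.102]
contact_force: [-0.2, -1.3, 4.1]
width: -0.0001
```

```bash
python3 -c "
from h import *
st()"
```

```text
t 19.05 pos [ 0.4621 -0.2815  0.2301] press [-45.8 -39.4] yaw 16.56 F press [-0.5 -1.2] 4.1 w -0.00014384059606197038
```

step_arm(
  increments=[
    {"grip": 0,"delta_pos": [-0.0065,-0.002,-0.0076],"twist": 0},
    {"grip": 0,"delta_pos": [-0.0065,-0.002,-0.0076],"twist": 0},
    {"grip": 0,"delta_pos": [-0.0057,-0.0017,-0.0087],"twist": 0},
    {"grip": 0,"delta_pos": [-0.0057,-0.0017,-0.0087],"twist": 0},
    {"grip": 0,"delta_pos": [0,0,0],"twist": 0},
  ],
)

```text
clock: 19.47
position: [0.4385, -0.2884, 0.1967]
ee_rot: [0.699, -0.102, 0.701, 0.102]
contact_force: [0.4, 0.3, 4.0]
width: -0.0002
```

```bash
python3 -c "
from h import *
st()"
```

```text
t 19.4667 pos [ 0.4385 -0.2884  0.1967] press [-70.4 -39.2] yaw 16.59 F press [0.5 0.2] 4.0 w -0.00017953281265015067
```

step_arm(
  increments=[
    {"grip": 0,"delta_pos": [-0.0043,-0.0013,-0.0094],"twist": 0},
    {"grip": 0,"delta_pos": [-0.0043,-0.0013,-0.0094],"twist": 0},
    {"grip": 0,"delta_pos": [-0.0014,-0.0004,-0.01],"twist": 0},
    {"grip": 0,"delta_pos": [-0.0014,-0.0004,-0.01],"twist": 0},
    {"grip": 0,"delta_pos": [0,0,-0.007],"twist": 0},
    {"grip": 0,"delta_pos": [0,0,-0.006],"twist": 0},
    {"grip": 0,"delta_pos": [0,0,0],"twist": 0},
  ],
)

```text
clock: 20.05
position: [0.4271, -0.2923, 0.1454]
ee_rot: [0.698, -0.102, 0.701, 0.103]
contact_force: [-3.8, -1.3, 5.3]
width: 0.0001
```

```bash
python3 -c "
from h import *
st()"
```

```text
t 20.05 pos [ 0.4271 -0.2923  0.1454] press [-82.4 -39.7] yaw 16.67 F press [-4.1 -0.1] 5.3 w 5.428466849352999e-05
```

step_arm(
  increments=[
    {"grip": 0,"delta_pos": [0,0,-0.002],"twist": 0},
    {"grip": 0,"delta_pos": [0,0,-0.002],"twist": 0},
    {"grip": 0,"delta_pos": [0,0,0],"twist": 0},
  ],
)

```text
clock: 20.3
position: [0.4272, -0.2924, 0.1437]
ee_rot: [0.698, -0.103, 0.701, 0.102]
contact_force: [-6.3, -0.2, 13.4]
width: -0.0004
```

step_arm(
  increments=[
    {"grip": 0,"delta_pos": [0,0,-0.002],"twist": 0},
    {"grip": 0,"delta_pos": [0,0,0],"twist": 0},
  ],
)

```text
clock: 20.47
position: [0.4272, -0.2925, 0.1432]
ee_rot: [0.698, -0.103, 0.701, 0.102]
contact_force: [-7.7, 1.6, 22.2]
width: -0.0003
```

step_arm(
  increments=[
    {"grip": 0,"delta_pos": [0,0,-0.002],"twist": 0},
    {"grip": 0,"delta_pos": [0,0,0],"twist": 0},
  ],
)

```text
clock: 20.63
position: [0.4273, -0.2926, 0.1427]
ee_rot: [0.699, -0.104, 0.701, 0.102]
contact_force: [-9.4, 2.9, 31.6]
width: 0.0002
```

The lever stalls at z 0.143 with 32 N, so it is at its stop. I'll let it back up along the same arc.

step_arm(
  increments=[
    {"grip": 0,"delta_pos": [0,0,0.008],"twist": 0},
    {"grip": 0,"delta_pos": [0,0,0.013],"twist": 0},
    {"grip": 0,"delta_pos": [0.0014,0.0004,0.01],"twist": 0},
    {"grip": 0,"delta_pos": [0.0014,0.0004,0.01],"twist": 0},
    {"grip": 0,"delta_pos": [0.0043,0.0013,0.0094],"twist": 0},
    {"grip": 0,"delta_pos": [0.0043,0.0013,0.0094],"twist": 0},
    {"grip": 0,"delta_pos": [0.0057,0.0017,0.0087],"twist": 0},
    {"grip": 0,"delta_pos": [0.0057,0.0017,0.0087],"twist": 0},
    {"grip": 0,"delta_pos": [0.0065,0.002,0.0076],"twist": 0},
    {"grip": 0,"delta_pos": [0.0065,0.002,0.0076],"twist": 0},
  ],
)

```text
clock: 21.47
position: [0.465, -0.2807, 0.2316]
ee_rot: [0.699, -0.102, 0.7, 0.102]
contact_force: [-0.6, -0.1, 4.0]
width: 0.0004
```

step_arm(
  increments=[
    {"grip": 0,"delta_pos": [0.0081,0.0024,0.0063],"twist": 0},
    {"grip": 0,"delta_pos": [0.0081,0.0024,0.0063],"twist": 0},
    {"grip": 0,"delta_pos": [0.0078,0.0024,0.004],"twist": 0},
    {"grip": 0,"delta_pos": [0.0078,0.0024,0.004],"twist": 0},
    {"grip": 0,"delta_pos": [0.0088,0.0026,0.004],"twist": 0},
    {"grip": 0,"delta_pos": [0,0,0.015],"twist": 0},
    {"grip": 0,"delta_pos": [0,0,0.03],"twist": 0},
    {"grip": 0,"delta_pos": [0,0,0.03],"twist": 0},
    {"grip": 0,"delta_pos": [0,0,0],"twist": 0},
  ],
)

```text
clock: 22.22
position: [0.5076, -0.2698, 0.3356]
ee_rot: [0.702, -0.104, 0.697, 0.1]
contact_force: [1.1, -0.6, 1.2]
width: -0.0
```

step_arm(
  increments=[
    {"grip": 0,"delta_pos": [-0.0328,0.0025,0],"twist": 0},
    {"grip": 0,"delta_pos": [-0.0328,0.0025,0],"twist": 0},
    {"grip": 0,"delta_pos": [-0.0328,0.0025,0],"twist": 0},
    {"grip": 1,"delta_pos": [-0.0328,0.0025,0],"twist": 0},
    {"grip": 1,"delta_pos": [-0.0328,0.0025,0],"twist": 0},
    {"grip": 1,"delta_pos": [0,0,-0.035],"twist": 0},
    {"grip": 1,"delta_pos": [0,0,-0.035],"twist": 0},
    {"grip": 1,"delta_pos": [0,0,-0.035],"twist": 0},
    {"grip": 1,"delta_pos": [0,0,-0.035],"twist": 0},
    {"grip": 1,"delta_pos": [0,0,0],"twist": 0},
  ],
)

```text
clock: 23.05
position: [0.3371, -0.2517, 0.184]
ee_rot: [0.696, -0.097, 0.703, 0.107]
contact_force: [-1.1, 0.8, -0.8]
width: 0.0833
```

step_arm(
  increments=[
    {"grip": 1,"delta_pos": [0,0,0],"twist": 0},
    {"grip": 1,"delta_pos": [0,0,0],"twist": 0},
  ],
)

```text
clock: 23.22
position: [0.3423, -0.257, 0.1918]
ee_rot: [0.7, -0.103, 0.699, 0.102]
contact_force: [0.8, -0.5, 0.9]
width: 0.0855
```

```bash
python3 - <<'E'
from ring import *
import pickle
st();d=wcam();pickle.dump(d,open('w6.pkl','wb'));u,v=proj(d,[.4946,-.2306,.04])[0]
u,v=int(u),int(v);c=(max(0,u-97),max(0,v-75),u+98,min(420,v+60));print(c);save(d,'w6c.png',4,c);print(ring(d))
E
```

```text
t 23.2167 pos [ 0.3423 -0.257   0.1918] press [-153.5   18.5] yaw 16.64 F press [ 0.6 -0.7] 0.9 w 0.0855218986173499
(167, 255, 362, 390)
(array([-0.2,  0.1]), 66, (np.float64(264.56060606060606), np.float64(329.09090909090907)), (np.int64(258), np.int64(271), np.int64(324), np.int64(334)))
```

View pics/w6c.png

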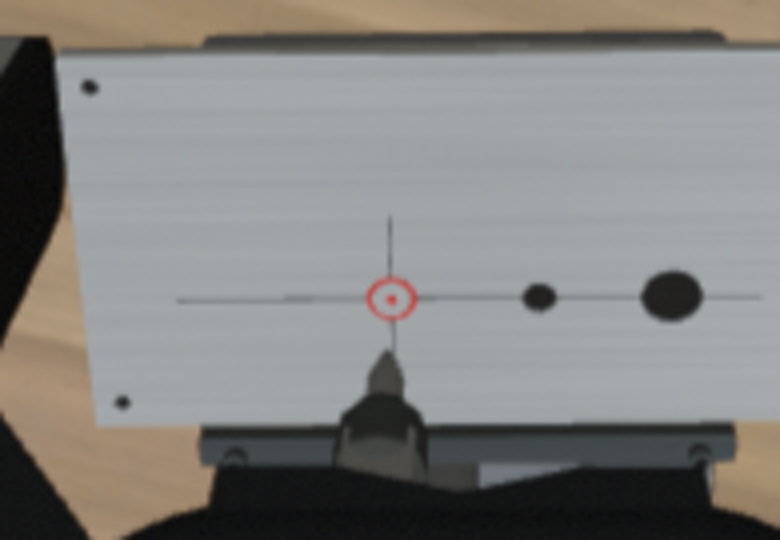

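Picture 10: the panel has not moved (ring at (-0.2, 0.1) mm in the press frame, flush on the fence) and the punch is back at rest at (388,350). One last overview for the lever and the bystanders.

```bash
python3 - <<'E'
from h import *
d=cam('top');save(d,'end.png',1.4)
E
```

```text
(no output)
```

View pics/end.png

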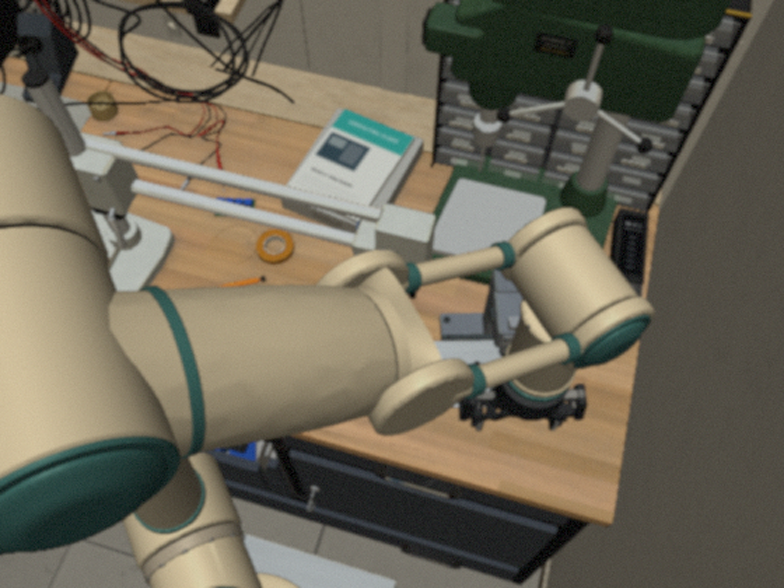

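The arm hides most of it (picture 11). I'll withdraw along the approach path and compare with the first picture.

step_arm(
  increments=[
    {"grip": 1,"delta_pos": [-0.006,0.02,0.012],"twist": -1},
    {"grip": 1,"delta_pos": [-0.006,0.0355,0.012],"twist": -1.75},
    {"grip": 1,"delta_pos": [-0.006,0.0355,0.012],"twist": -1.75},
    {"grip": 1,"delta_pos": [-0.006,0.0355,0.012],"twist": -1.75},
    {"grip": 1,"delta_pos": [-0.006,0.0355,0.012],"twist": -1.75},
    {"grip": 1,"delta_pos": [-0.006,0.0355,0.012],"twist": -1.75},
    {"grip": 1,"delta_pos": [-0.006,0.0355,0],"twist": -1.75},
    {"grip": 1,"delta_pos": [-0.006,0.0355,0],"twist": -1.75},
    {"grip": 1,"delta_pos": [-0.006,0.0355,0],"twist": -1.75},
    {"grip": 1,"delta_pos": [-0.006,0.0355,0],"twist": -1.75},
  ],
)

```text
clock: 24.15
position: [0.2816, 0.0848, 0.265]
ee_rot: [0.709, 0.002, 0.705, -0.001]
contact_force: [0.8, 0.6, 0.3]
width: 0.0853
```

step_arm(
  increments=[
    {"grip": 1,"delta_pos": [-0.006,0.0355,0],"twist": -1.75},
    {"grip": 1,"delta_pos": [-0.006,0.0355,0],"twist": -1.75},
    {"grip": 1,"delta_pos": [-0.006,0.0355,0],"twist": -1.75},
    {"grip": 1,"delta_pos": [-0.006,0.0355,0],"twist": -1.75},
    {"grip": 1,"delta_pos": [-0.006,0.0355,0],"twist": -1.75},
    {"grip": 1,"delta_pos": [-0.006,0.0355,0],"twist": -1.75},
    {"grip": 1,"delta_pos": [-0.006,0.0355,0],"twist": -1.75},
    {"grip": 1,"delta_pos": [-0.006,0.0355,0],"twist": -1.75},
    {"grip": 1,"delta_pos": [-0.006,0.0355,0],"twist": -1.75},
    {"grip": 1,"delta_pos": [-0.006,0.0355,0],"twist": -1.75},
  ],
)

```text
clock: 24.98
position: [0.2209, 0.4411, 0.2648]
ee_rot: [0.699, 0.11, 0.698, -0.107]
contact_force: [1.2, 0.1, 0.6]
width: 0.086
```

step_arm(
  increments=[
    {"grip": 1,"delta_pos": [-0.002,0.03,0],"twist": 0},
    {"grip": 1,"delta_pos": [-0.002,0.03,0],"twist": 0},
    {"grip": 1,"delta_pos": [-0.002,0.03,0],"twist": 0},
    {"grip": 1,"delta_pos": [0,0,0],"twist": 0},
    {"grip": 1,"delta_pos": [0,0,0],"twist": 0},
  ],
)

```text
clock: 25.4
position: [0.2153, 0.5301, 0.2637]
ee_rot: [0.699, 0.108, 0.699, -0.107]
contact_force: [0.1, -1.0, -0.6]
width: 0.0853
```

```bash
python3 - <<'E'
from m import *
print('--')
st();d=cam('top')
g=lambda e:cv2.GaussianBlur(e['img'],(5,5),0).astype(int)
m=(np.abs(g(d)-g(T)).max(2)>40).astype(np.uint8)
n_,l,s,c=cv2.connectedComponentsWithStats(m)
for k in range(1,n_):
    if s[k,4]>12: print(s[k],(c[k]*1.4).round())
k=dark(d,*n(553,316));print('knob px',k,'was',kt)
save(d,'end2.png',1.4)
E
```

```text
(np.float64(341.9655172413793), np.float64(263.2413793103448), 29) (np.float64(344.4074074074074), np.float64(239.44444444444446), 27) ring [ 0.47694049 -0.20058702  0.038     ] [ 0.47392854 -0.20119663  0.038     ] (array([ 0.47408477, -0.20058764,  0.04106032]), np.float64(0.0027638358387636914))
(np.float64(394.76106194690266), np.float64(225.04424778761063), 113) (np.float64(388.1060606060606), np.float64(184.5909090909091), 66) knob (array([ 0.48334104, -0.27454773,  0.24809442]), np.float64(0.0015428810774213793))
T [378 245] [ 0.5416 -0.2671  0.038 ]
T [361 256] [ 0.5052 -0.2366  0.038 ]
T [351 246] [ 0.5226 -0.2104  0.038 ]
T [288 246] [ 0.4836 -0.0771  0.038 ]
T [287 292] [ 0.3805 -0.1041  0.038 ]
T [380 295] [ 0.429  -0.2936  0.038 ]
S [367 215] [ 0.5259 -0.2736  0.038 ]
S [356 226] [ 0.5026 -0.2386  0.038 ]
S [348 217] [ 0.5307 -0.2266  0.038 ]
S [293 247] [ 0.4815 -0.0765  0.038 ]
S [314 285] [ 0.3776 -0.1013  0.038 ]
S [387 250] [ 0.4252 -0.2918  0.038 ]
lampbox (array([ 0.54496207, -0.09190632,  0.30941695]), np.float64(0.013413459114206725)) (array([0.54965666, 0.01321
[... 157 characters left out ...]
.49533487, -0.24978341,  0.18474627]), np.float64(0.01285936399405212))
head top front L (array([ 0.49428605, -0.20865658,  0.1642088 ]), np.float64(0.00635805539785939))
ram (array([ 0.49043607, -0.23089732,  0.18434431]), np.float64(0.0062766354298285885))
--
t 25.4 pos [0.2153 0.5301 0.2637] press [-48.9 808.9] yaw -17.52 F press [-0.1 -1. ] -0.6 w 0.08534783945511432
[303 243  48   4 108] [455. 341.]
[377 243  22  47 664] [543. 373.]
[ 287  246   94   49 1084] [433. 387.]
[321 257   8   5  34] [455. 363.]
[306 260   7   7  41] [433. 368.]
knob px (np.float64(394.76106194690266), np.float64(225.04424778761063), 113) was (np.float64(394.76106194690266), np.float64(225.04424778761063), 113)
```

View pics/end2.png

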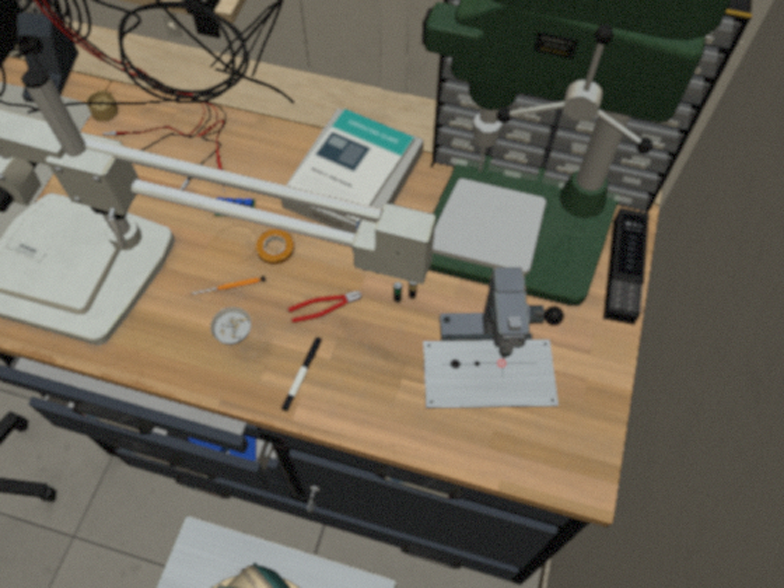

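Only the panel differs from the first picture. The ring is at (502,364) under the punch, the knob is at exactly its rest pixel, and every bystander is unmoved. Handing in.

```bash
python3 -c "
from rig import manip
print(manip.sign_off())"
```

```text
the job is handed in; nothing more can be done
None
```

The panel is punched and the job is handed in, at about 25.4 s of the 64 s allowed. I pushed the panel square against the fence and slid it along until the ring was under the punch. Then I pressed the fence side home once more and pulled the lever down to its stop, where it stalled at about 32 N. I let it spring back up and withdrew the arm.

**Last checks:**
- **Ring under the punch:** the wrist camera, before and after the punch, puts the ring within about 0.1–0.2 mm of the tip along the fence and within about 1 mm across it. Measured from the fence's ends instead, the panel could be 0.4–0.8 mm off along the fence; that is still well inside the 5 mm ring radius.
- **Panel on the fence:** the rear edge shows no gap and runs parallel to the fence. The panel did not move during the punch.
- **Everything else:** the top view shows a change only at the panel. The knob is back at its exact rest position, and the marker, dish, cutters, tape and cells have not moved.

**What went wrong on the way:** my first try at the lever, pressing straight down on the knob, slipped frontward and reached about 37 N in all. The lever had gone only about half-way (about 0.5 rad), so the punch had not reached the panel. I lifted off, let the lever return, and pushed from behind the knob along its arc.

**Not seen:** I could not see a dent in the images, so the punch itself is inferred from the lever reaching its stop.

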